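# Hold the work block in the corner stop

## Task

Lift the rectangular block up and off its hooks on the hanging rack and stand it upright, flat on the plate of the corner stop, with one long face along the longer (far) fence and one end against the shorter (right) fence. Press it firmly into the corner so that it touches both fences at once, and finish while still holding it there, pushed against both, ready for me to clamp it: do not let go. Leave the round block on its hooks and everything else on the bench where it is.

Things in the scene. Friction and masses are not known exactly. Their poses are not given: they have to be found in the camera images.
- block_center (a point): The block to use: rectangular, aluminium, 30 mm (its x) by 60 mm (y, the long way) by 55 mm tall (z up), 0.2 to 0.4 kg, three small dark dots on top. The point is its centre, half-way up. Grip it across the 30 mm, on the two long faces near the top; its lowest 20 mm must stay free for the fences.
- block_pin (a point): Middle of that block's steel cross-pin, 7 mm thick, along the block's y, 42 mm above its underside (14.5 mm above its centre). The pin sticks out 22 mm at each end; by these ends the block hangs on a pair of hooks, free to swing a little about the pin.
- rack: Hanging rack fixed to the bench: wooden foot 50 by 380 mm, steel rail along its y, 135 mm above the bench, on two posts at y = +-170 mm. Origin on the bench below the rail's middle. Four hooks reach out to its -x side, in two pairs centred at y = +85 and -85 mm; the hooks of a pair are 84 mm apart.
- hooks (a point): Point of the rack, half-way between its two pairs of hooks, at the middle height of a hung pin: 132 mm above the bench, 71 mm from the rail towards the rack's -x. A hung block's underside is 90 mm above the bench. The hook tips, 13 mm farther to -x, turn up to 151 mm above the bench: a pin must rise at least 23 mm before it can come out towards -x.
- round_center (a point): The block not to use: round, aluminium, 40 mm across and 55 mm tall, with the same cross-pin, hanging on the other pair of hooks. The point is its centre.
- corner (a point): Inner corner of the corner stop, at the upper face of its fixed steel plate (170 mm in x, 180 mm in y, upper face 12 mm above the bench). The far fence's inner face is the plane x = 0 here, the right fence's is y = 0; the free plate lies to -x and +y. The block is seated with its centre at x = -15, y = +30, z = +27.5 mm from here, its axes parallel to these.
- far_fence: Far fence of the corner stop, the longer one: a steel bar 14 mm (x) by 150 mm (y), 18 mm high, rigidly fixed on the plate. Origin at the centre of its underside. Plate and fences are smooth: the block slides on them with a friction coefficient of 0.2 to 0.3. A push of 5 to 15 N on each fence is about right.
- right_fence: Right fence of the corner stop, the shorter one: a steel bar 90 mm (x) by 14 mm (y), 18 mm high, rigidly fixed on the plate. Origin at the centre of its underside.
- ring_clamp: Bystander: small turned wooden grip, 24 mm across, 36 mm tall, standing on the plate away from the corner. Origin under its centre.
- bur_tin: Bystander: closed round tin, 44 mm across, 32 mm tall, on the bench below the hooks. Origin under its centre.
- hammer: Bystander: hammer 160 mm long lying on the bench near the robot. Origin under its middle.
- graver: Bystander: graver with a handle, 140 mm long, lying far right. Origin under its middle.
- caliper: Bystander: caliper 160 mm long lying flat at the far side. Origin under its middle.
- ring_box: Bystander: small wooden box, 55 by 55 by 42 mm, at the far side. Origin under its centre.
- ring_stand: Bystander: wooden cone for rings, 44 mm across, 74 mm tall, at the far side. Origin under its centre.
Things that resemble listed ones, but are neither listed nor needed, are in the scene too. What is shaped like the part that bears block_center but red or yellow is not meant.

How it is judged:
By the outcome, as a careful person would: the job done as asked, in the order asked, and still so for the second after the job is handed in, while the arm keeps its last pose, push and grip.
It also fails if it takes over 64 s, if anything falls off the work surface, if the arm or the gripper's body presses on something with over 40 N, if the wrist force passes 120 N, or if a joint passes its speed limit or range.

## Robot

A 6-joint arm with a two-finger parallel gripper is mounted at the origin on the work surface. World frame = base frame: x ahead of the robot, y to its left, z up, the work surface at z = 0. Lengths are in m, angles in rad, forces in N, time in s.
With the tool pointing down it reaches from about 0.225 to 0.875 m from the base axis. Payload 3.4 kg.
Tool frame: the origin (TCP) lies midway between the tips of the shut fingers; the grasp point (between the pads) lies 19 mm behind it; z points along the fingers, y is the line along which they close (so a half turn about z gives the same grasp; the last joint's range is limited). The gripper opens to 85 mm and grips with 20 to 120 N. Pads are 22 mm wide; open, the fingers measure 114 mm over their backs; the gripper's body (76 mm by 85 mm) begins 54 mm behind the grasp point. The pads swing forward as they close: fully open they stand 13 mm farther back than shut.
Start: joints at [-1.307, 0.276, 1.505, -0, 1.361, -0.121], TCP at [0.216, -0.533, 0.231] pointing down, gripper open.
Joint ranges: [-2.89, 2.89], [-0.75, 2.08], [0.22, 2.7], [-1.18, 4.32], [0.11, 2.71], [-2.7, 2.7]. Speed limits (rad/s): [2.57, 2.57, 3.14, 3.14, 3.14, 3.14].

## Interface

Orientations are given as a unit quaternion [w, x, y, z].
In Python, from cell import * gives the robot as it stands.
- The arm moves only by the tool play_rows, never from a script. Its argument "series" is a list that holds one entry, the list of rows, each a list of 6 numbers: the shift along the world's x, y, z in cm, then the turn, a rotation vector about the world's x, y, z in degrees. In form: [[[tx, ty, tz, rx, ry, rz], ...]]. A call has exactly 8 rows; each row is the pose to reach, as a shift and turn from the pose commanded when the call began; what a row does not reach only later rows make up. A row lasts 1/8 s, in which the tool goes at most 62.5 mm and 10.7 degrees, less where a joint would pass 70% of its speed; a pose out of reach is approached as far as the arm can. A call with a gripper value outside its range is refused whole. "jaw" is the closure, from 0 (fully open) to 1 (shut), set as the call begins (left out, the last holds). The fingers move at their own pace and stop on an object; "squeeze" is the grip in N (left out, the last holds). Time passes only in rows, so rows that repeat a pose let the fingers close, or fill a call up. It gives the time, the measured TCP pose, the force, the opening and the grip force at its end, in the units of the state.
- get_obs(): the state, without advancing time (a new reading comes with each control period).
- grab_frame(name): name is "scene" or "side" or "wrist"; returns the picture (480x640x3 uint8, red, green, blue); there is no depth.
- camera_params(name): a dict with "fx", "fy", "cx", "cy" (pixels), "dist" ([k1, k2, p1, p2, k3] as OpenCV has them; the pictures are not rectified), "T" (4x4, takes a point from camera to world coordinates). Camera axes: x right, y up, looking along -z (the intrinsics and any distortion apply to the point x, -y, -z); pixel columns grow to the right and rows downward; lengths in m; the calibration is good to about 2 mm. A picture is of the moment at which its call begins: read the wrist's pose just before it. camera_params takes no time and is no camera call; for the wrist camera it gives the pose at the moment of the call.
- job_done(): hands the job in; it is judged then, once.
The state is a dict: "time_s": time; "joint_positions": joint angles; "joint_vel": joint speeds; "effort": joint torques, N m; "eef_pos": TCP position; "eef_rot": TCP orientation; "ft_force": force on the tool from outside, world axes, zero at the start; "ft_torque": the same for the moment, N m; "grip_width": opening from 0.0 (shut) to 1.0 (fully open); "grip_force": force on a finger pad.
Only numpy, scipy, OpenCV 4.12 (cv2) and the standard library are available. Lean on these libraries where they do the work, as an engineer would, in place of code of your own. Each camera call takes 0.05 s, during which the arm holds its last target. There are 200 camera calls.

## Working session

There is one attempt and no reset: what is moved stays moved. The work goes in short steps, Python scripts to look and compute and a tool call to move; the robot and the scene stay as the last step left them, time stands still between calls to the robot, and variables do not carry over. Pictures are saved under pics/ and viewed, at most 10 in all, crops included, and the job is handed in when it is done.

Besides the shell and the picture viewer there is one more tool, called after "Call:" in YAML: its name, and indented under it one key for each argument. play_rows: Moves the arm, as the interface text tells. Its arguments: {"type":"object","properties":{"series":{"type":"array","items":{"type":"array","items":{"type":"array","items":{"type":"number"}}}},"jaw":{"type":"number"},"squeeze":{"type":"number"}},"required":["series"]}

```bash
mkdir -p pics; ls; python3 - <<'E'
from cell import *
import cv2
o=get_obs();print(o)
for n in("scene","side"):
    cv2.imwrite(f"pics/{n}0.png",grab_frame(n)[:,:,::-1]);p=camera_params(n);print(n,p)
E
```

```text
pics
{'time_s': 0.0, 'joint_positions': array([-1.30704599e+00,  2.76613484e-01,  1.50612585e+00,  9.81475366e-06,
        1.36069557e+00, -1.21011824e-01]), 'joint_vel': array([ 2.10844833e-03,  6.78763736e-04, -4.56735595e-04,  2.88770002e-04,
        3.38071505e-05, -1.23892723e-04]), 'effort': array([-1.07403688e-03, -4.16776800e+01, -2.45808184e+01, -1.94458653e-04,
        1.09470013e-02, -1.17892375e-05]), 'eef_pos': array([ 0.21567482, -0.53245675,  0.23043207]), 'eef_rot': array([-9.19123750e-04,  9.81551544e-01,  1.91195497e-01, -6.08980139e-05]), 'ft_force': array([ 0.9852669 , -0.26678572, -0.90363068]), 'ft_torque': array([ 0.01839906,  0.02889385, -0.00475827]), 'grip_force': 0.0, 'grip_width': 1.0005360169960908}
scene {'fx': 462.3524572248532, 'fy': 462.3524572248532, 'cx': 320.7809431646193, 'cy': 244.2038058157792, 'dist': array([-0.06137743,  0.        ,  0.        ,  0.        ,  0.        ]), 'T': array([[ 0.59178522, -0.58486098,  0.55473226,  1.03066885],
       [ 0.80596154,  0.41674314, -0.42041782, -0.34067011],
       [ 0.01470511,  0.69588992,  0.71799789,  0.72140266],
       [ 0.        ,  0.        ,  0.        ,  1.        ]])}
side {'fx': 495.2865947727061, 'fy': 495.2865947727061, 'cx': 332.92134868064153, 'cy': 237.188119883975, 'dist': array([-0.03141766,  0.        ,  0.        ,  0.        ,  0.        ]), 'T': array([[ 0.97888419,  0.13561565, -0.15295145,  0.43710969],
       [-0.20421649,  0.6157699 , -0.76100135, -0.73848212],
       [-0.0090208 ,  0.7761674 ,  0.63046237,  0.74645702],
       [ 0.        ,  0.        ,  0.        ,  1.        ]])}
```

View pics/scene0.png

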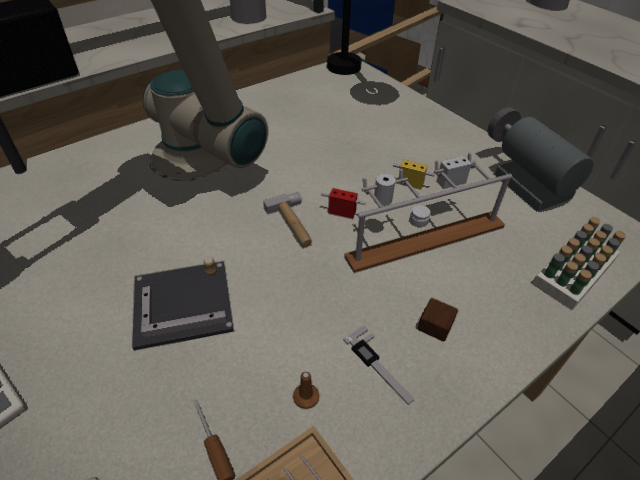

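View pics/side0.png

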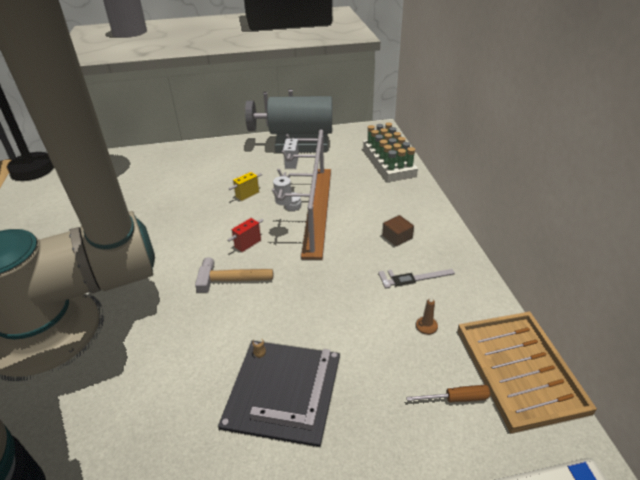

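The scene view shows the rectangular block at about (455,170), the round one at (385,188), the rack foot from (348,262) to (505,225), and the inner corner near (152,322). In the side view they sit at about (290,147), (282,185) and (310,412).

```bash
cat > h.py <<'E'
import numpy as np, cv2
def ray(p,uv):
    K=np.array([[p['fx'],0,p['cx']],[0,p['fy'],p['cy']],[0,0,1]])
    x,y=cv2.undistortPoints(np.array([[uv]],float),K,p['dist'])[0,0]
    return p['T'][:3,3],p['T'][:3,:3]@np.array([x,-y,-1])
def onz(p,uv,z):
    o,d=ray(p,uv); return o+d*(z-o[2])/d[2]
def tri(p1,u1,p2,u2):
    A=[];b=[]
    for p,u in((p1,u1),(p2,u2)):
        o,d=ray(p,u);d=d/np.linalg.norm(d);M=np.eye(3)-np.outer(d,d);A.append(M);b.append(M@o)
    x=np.linalg.lstsq(np.vstack(A),np.hstack(b),rcond=None);return x[0]
def proj(p,X):
    c=np.linalg.inv(p['T'])@np.append(X,1)
    K=np.array([[p['fx'],0,p['cx']],[0,p['fy'],p['cy']],[0,0,1]])
    return cv2.projectPoints(np.array([[c[0],-c[1],-c[2]]]),np.zeros(3),np.zeros(3),K,p['dist'])[0].ravel()
E
python3 - <<'E'
from cell import *
from h import *
np.set_printoptions(precision=4,suppress=True)
s,d=camera_params("scene"),camera_params("side")
print("block top",tri(s,(455,162),d,(290,143)))
print("round top",tri(s,(385,180),d,(282,180)))
print("corner",onz(s,(152,322),.012),onz(d,(309,412),.012))
print("plate corners side",[onz(d,u,.012)[:2] for u in((251,343),(340,353),(320,443),(220,429))])
print("plate corners scene",[onz(s,u,.012)[:2] for u in((225,262),(232,340),(133,346),(134,278))])
print("foot scene",[onz(s,u,.01)[:2] for u in((347,258),(356,268),(505,228),(497,218))])
print("foot side",[onz(d,u,.01)[:2] for u in((303,257),(323,257),(330,171),(318,171))])
E
```

```text
block top [0.5542 0.3751 0.146 ]
round top [0.5131 0.2115 0.1441]
corner [ 0.463  -0.2965  0.012 ] [ 0.4837 -0.29    0.012 ]
plate corners side [array([ 0.4017, -0.1261]), array([ 0.5593, -0.1835]), array([ 0.4914, -0.3468]), array([ 0.3389, -0.2905])]
plate corners scene [array([ 0.4093, -0.116 ]), array([ 0.5823, -0.1947]), array([ 0.4919, -0.3442]), array([ 0.3416, -0.2853])]
foot scene [array([0.5451, 0.0967]), array([0.5775, 0.0944]), array([0.6817, 0.4453]), array([0.6493, 0.4572])]
foot side [array([0.5356, 0.0957]), array([0.5796, 0.0861]), array([0.6683, 0.4426]), array([0.6352, 0.45  ])]
```

Call:
play_rows:
  series:
    - [[3, 4, 2, 0, 0, 6], [6, 8, 4, 0, 0, 12], [9, 12, 6, 0, 0, 18], [12, 16, 8, 0, 0, 24], [15, 20, 9, 0, 0, 30], [18, 23, 10, 0, 0, 37], [20, 25, 10, 0, 0, 43], [20, 25, 10, 0, 0, 47]]

```text
time_s: 1.1
eef_pos: [0.417, -0.2812, 0.3311]
eef_rot: [-0.0, 0.822, 0.569, 0.0]
ft_force: [-1.0, 0.5, -0.3]
grip_width: 0.999
grip_force: 0.0
```

```bash
python3 - <<'E'
from cell import *
from h import *
np.set_printoptions(precision=4,suppress=True)
o=get_obs();p=camera_params("wrist");im=grab_frame("wrist")
cv2.imwrite("pics/w1.png",im[:,:,::-1]);print(o['time_s'],o['eef_pos'],o['eef_rot']);print(p)
np.save("w1T.npy",p['T'])
print(proj(p,[.475,-.293,.012]))
E
```

```text
1.1 [ 0.417  -0.2812  0.3311] [-0.0003  0.8222  0.5692  0.0003]
{'fx': 393.9263517965245, 'fy': 393.9263517965245, 'cx': 319.3269805053831, 'cy': 237.78192218569143, 'dist': array([0.0008, 0.    , 0.    , 0.    , 0.    ]), 'T': array([[ 0.9358,  0.3363,  0.1061,  0.445 ],
       [-0.3526,  0.8928,  0.2803, -0.2097],
       [-0.0005, -0.2997,  0.954 ,  0.4739],
       [ 0.    ,  0.    ,  0.    ,  1.    ]])}
[368.6465 174.3804]
```

View pics/w1.png

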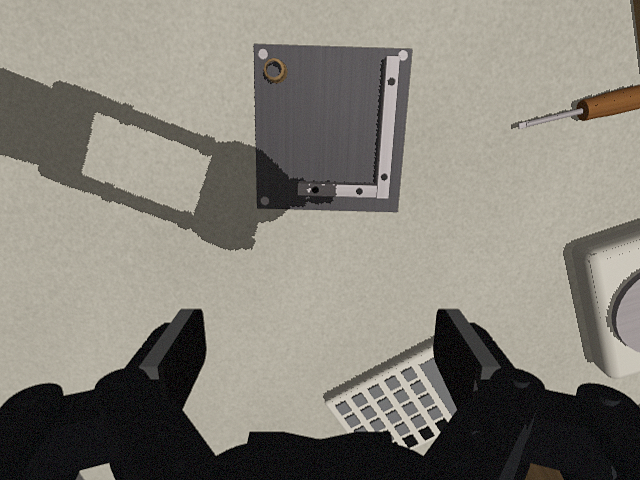

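The wrist view shows the plate with corners (255,45), (411,48), (397,211) and (258,209). The far fence's inner edge runs from about (386,57) to (377,184), and the right fence's upper edge is at row ~184 from column 298 to 377.

```bash
python3 - <<'E'
from h import *
np.set_printoptions(precision=4,suppress=True)
p=dict(fx=393.9263517965245,fy=393.9263517965245,cx=319.3269805053831,cy=237.78192218569143,dist=np.array([.0008,0,0,0,0]),T=np.load("w1T.npy"))
im=cv2.imread("pics/w1.png");g=im.mean(2)
def sub(a,th): # first rising crossing
    i=np.argmax(a>th); return i-1+(th-a[i-1])/(a[i]-a[i-1])
def edge(pts,z):
    P=np.array([onz(p,u,z)[:2] for u in pts]); l=cv2.fitLine(P.astype(np.float32),cv2.DIST_HUBER,0,1e-4,1e-4).ravel()
    r=(P-l[2:])@[-l[1],l[0]]; print("rms mm",1e3*r.std()); return l
print(g[120,365:412].astype(int)); print(g[170:205,365].astype(int))
F=[(365+sub(g[r,365:400],150),r) for r in range(64,174,4)]
R=[(c,175+sub(g[175:200,c],150)) for c in range(342,374,2)]
lf=edge(F,.030); lr=edge(R,.030)
print("far dir deg",np.degrees(np.arctan2(lf[0],lf[1])), "right dir",np.degrees(np.arctan2(lr[1],lr[0])),lf,lr)
A=np.array([[-lf[1],lf[0]],[-lr[1],lr[0]]]);b=[A[0]@lf[2:],A[1]@lr[2:]]
print("corner",np.linalg.solve(A,b))
for u in((255,45),(411,48),(397,211),(258,209)):print(onz(p,u,.012)[:2])
print(p['T'])
E
```

```text
[ 92  95  82  90  89  92  88  89  88  86  98  90  24  32  34  49  58 139
 197 180 180 178 182 183 181 184 184 184 189 185  74  88  92  90  91  92
  88  94  89  88  98 157 180 172 167 169 171]
[ 88  84  84  86  89  84  86  88  86  87  90  94  54  57  48 146 189 184
 179 177 178 175 174 174 173 172 174 118  81  81  88  83  84  85  86]
rms mm 0.08475518590144268
rms mm 0.11693367737093223
far dir deg 22.283726 right dir -22.180782 [ 0.3792  0.9253  0.5102 -0.2292] [ 0.926  -0.3775  0.4606 -0.2976]
corner [ 0.4791 -0.3052]
[ 0.4054 -0.1198]
[ 0.56   -0.1812]
[ 0.493  -0.3467]
[ 0.3374 -0.2855]
[[ 0.9358  0.3363  0.1061  0.445 ]
 [-0.3526  0.8928  0.2803 -0.2097]
 [-0.0005 -0.2997  0.954   0.4739]
 [ 0.      0.      0.      1.    ]]
```

Call:
play_rows:
  series:
    - [[0, 6, 1, 0, 0, 1], [0, 12, 2, 0, 0, 2], [1, 18, 2, 0, 0, 3], [2, 24, 2, 0, 0, 4], [4, 30, 2, 0, 0, 5], [6, 35, 2, 0, 0, 5], [8, 40, 2, 0, 0, 5], [10, 45, 2, 0, 0, 5]]

```text
time_s: 2.15
eef_pos: [0.5162, 0.1684, 0.351]
eef_rot: [0.0, 0.799, 0.602, -0.0]
ft_force: [1.4, 0.1, -0.7]
grip_width: 0.997
grip_force: 0.0
```

```bash
python3 - <<'E'
from cell import *
from h import *
np.set_printoptions(precision=4,suppress=True)
o=get_obs();p=camera_params("wrist");im=grab_frame("wrist")
cv2.imwrite("pics/w2.png",im[:,:,::-1]);np.save("w2T.npy",p['T'])
print(proj(p,[.554,.375,.145]))
E
```

```text
[290.2468 -73.1084]
```

View pics/w2.png

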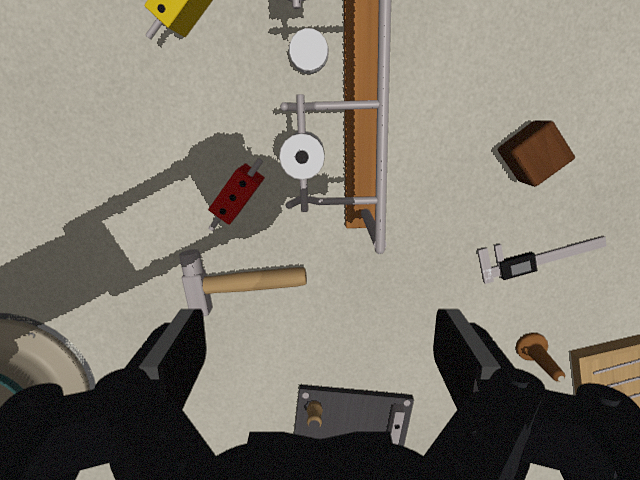

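The round block is at (302,157) and the rail runs at column ~383. The rectangular block is just out of view above, so I move on about 12 cm.

Call:
play_rows:
  series:
    - [[0.5, 4, 0, 0, 0, 0], [1, 8, 0, 0, 0, 0], [1.5, 12, 0, 0, 0, 0], [2, 13, 0, 0, 0, 0], [2, 13, 0, 0, 0, 0], [2, 13, 0, 0, 0, 0], [2, 13, 0, 0, 0, 0], [2, 13, 0, 0, 0, 0]]

```text
time_s: 3.2
eef_pos: [0.5358, 0.2962, 0.3517]
eef_rot: [0.0, 0.799, 0.602, 0.0]
ft_force: [0.0, 0.9, 0.2]
grip_width: 1.001
grip_force: 0.0
```

```bash
python3 - <<'E'
from cell import *
from h import *
np.set_printoptions(precision=4,suppress=True)
o=get_obs();p=camera_params("wrist");im=grab_frame("wrist")
cv2.imwrite("pics/w3.png",im[:,:,::-1]);np.save("w3T.npy",p['T'])
u=proj(p,[.554,.375,.145]);print(u,o['eef_pos'])
x,y=np.clip(u.astype(int)-[100,75],0,[440,330])
print(x,y);cv2.imwrite("pics/w3c.png",cv2.resize(im[y:y+150,x:x+200,::-1],(800,600),interpolation=cv2.INTER_CUBIC))
E
```

```text
[313.0894 108.7352] [0.5358 0.2962 0.3517]
213 33
```

View pics/w3c.png

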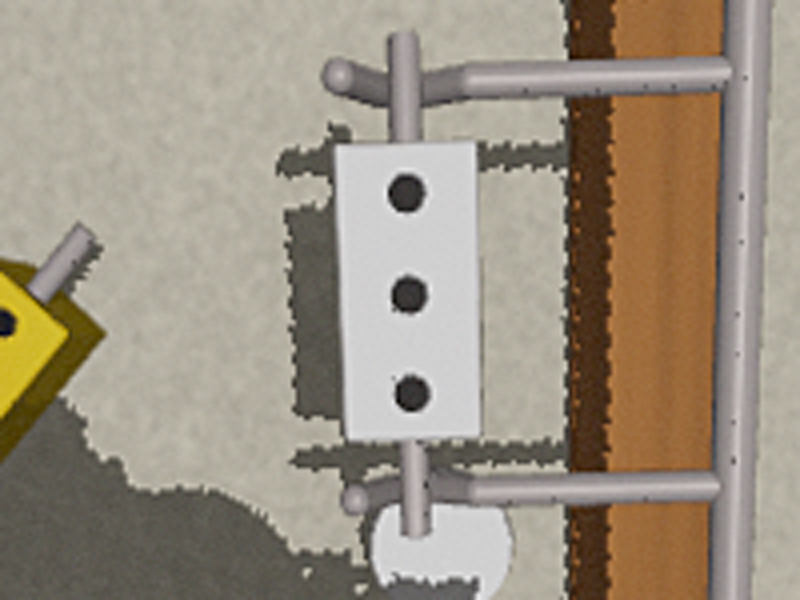

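The crop shows the block top with corners at crop (335,145), (475,143), (480,437) and (345,440), and dots at (406,193), (409,294) and (412,394). The pin sits in both hooks, and the tin is below.

```bash
python3 - <<'E'
from h import *
np.set_printoptions(precision=4,suppress=True)
p=dict(fx=393.9263517965245,fy=393.9263517965245,cx=319.3269805053831,cy=237.78192218569143,dist=np.array([.0008,0,0,0,0]),T=np.load("w3T.npy"))
f=lambda a,z:onz(p,(213+(a[0]+.5)/4-.5,33+(a[1]+.5)/4-.5),z)[:2]
C=np.array([f(a,.145) for a in((335,145),(475,143),(480,437),(345,440))]);print(C,C.mean(0))
D=np.array([f(a,.145) for a in((406,193),(409,294),(412,394))]);print("dots",D)
an=lambda a,b:np.degrees(np.arctan2(-(b-a)[0],(b-a)[1]))
print("yaw: dots",an(D[2],D[0]),"sides",an(C[3],C[0]),an(C[2],C[1]),"sizes",[np.linalg.norm(C[i]-C[i-1]) for i in range(4)])
P=[f(a,.1325) for a in((403,36),(416,533))];print("pin",P,an(P[1],P[0]),np.mean(P,0))
r=[f(a,.14) for a in((742,0),(728,600))];print("rail",r,an(r[1],r[0]))
print("hook tips",f((338,75),.15),f((355,500),.15))
E
```

```text
[[0.5496 0.4086]
 [0.5772 0.401 ]
 [0.5626 0.3442]
 [0.5344 0.3517]] [0.5559 0.3764]
dots [[0.561  0.3958]
 [0.556  0.3766]
 [0.551  0.3569]]
yaw: dots -14.440560613824054 sides -14.950592455397148 -14.466130248760777 sizes [np.float64(0.058875905083986414), np.float64(0.02867542024726416), np.float64(0.05863481673331404), np.float64(0.029170777738473964)]
pin [array([0.569 , 0.4261]), array([0.5431, 0.3268])] -14.655535217274728 [0.556  0.3765]
rail [array([0.6366, 0.4123]), array([0.6069, 0.2938])] -14.08449197198151
hook tips [0.554  0.4202] [0.5331 0.3393]
```

Call:
play_rows:
  series:
    - [[1, 4, 0, 0, 0, 1.5], [2, 8, 0, 0, 0, 1.5], [2, 8, -3, 0, 0, 1.5], [2, 8, -7, 0, 0, 1.5], [2, 8, -11, 0, 0, 1.5], [2, 8, -15, 0, 0, 1.5], [2, 8, -17, 0, 0, 1.5], [2, 8, -17, 0, 0, 1.5]]
  jaw: 0.35

```text
time_s: 4.25
eef_pos: [0.5548, 0.3762, 0.1794]
eef_rot: [-0.0, 0.791, 0.612, -0.002]
ft_force: [0.9, -0.8, -0.1]
grip_width: 0.65
grip_force: 0.0
```

Call:
play_rows:
  series:
    - [[0.1, 0, -1.5, 0, 0, 0], [0.1, 0, -3, 0, 0, 0], [0.1, 0, -4.5, 0, 0, 0], [0.1, 0, -5.5, 0, 0, 0], [0.1, 0, -6.3, 0, 0, 0], [0.1, 0, -6.3, 0, 0, 0], [0.1, 0, -6.3, 0, 0, 0], [0.1, 0, -6.3, 0, 0, 0]]

```text
time_s: 5.25
eef_pos: [0.5572, 0.3772, 0.119]
eef_rot: [0.0, 0.79, 0.613, 0.001]
ft_force: [0.5, 0.3, -0.5]
grip_width: 0.652
grip_force: 0.0
```

Call:
play_rows:
  series:
    - [[0, 0, 0, 0, 0, 0], [0, 0, 0, 0, 0, 0], [0, 0, 0, 0, 0, 0], [0, 0, 0, 0, 0, 0], [0, 0, 0, 0, 0, 0], [0, 0, 0, 0, 0, 0], [0, 0, 0, 0, 0, 0], [0, 0, 0, 0, 0, 0]]
  jaw: 1
  squeeze: 60

```text
time_s: 6.25
eef_pos: [0.5571, 0.3772, 0.1188]
eef_rot: [0.0, 0.79, 0.613, 0.0]
ft_force: [-0.1, -0.3, 5.0]
grip_width: 0.335
grip_force: 60.7
```

Call:
play_rows:
  series:
    - [[0, 0, 1, 0, 0, 0], [0, 0, 2, 0, 0, 0], [0, 0, 3, 0, 0, 0], [0, 0, 4, 0, 0, 0], [0, 0, 6, 0, 0, 0], [0, 0, 8, 0, 0, 0], [0, 0, 10, 0, 0, 0], [0, 0, 12, 0, 0, 0]]

```text
time_s: 7.25
eef_pos: [0.5567, 0.3769, 0.2394]
eef_rot: [0.0, 0.79, 0.613, 0.0]
ft_force: [0.2, -0.0, -3.9]
grip_width: 0.338
grip_force: 59.8
```

Call:
play_rows:
  series:
    - [[-0.5, -3, 0, 0, 0, -1], [-1, -7, 0, 0, 0, -2], [-1.5, -12, 0, 0, 0, -3], [-2, -17, 0, 0, 0, -4], [-3, -22, 0, 0, 0, -5], [-4, -27, 0, 0, 0, -6], [-4.5, -32, 0, 0, 0, -7], [-5, -37, 0, 0, 0, -7.7]]

```text
time_s: 8.25
eef_pos: [0.5064, 0.0055, 0.2391]
eef_rot: [0.0, 0.83, 0.558, 0.0]
ft_force: [1.0, -0.3, -3.9]
grip_width: 0.34
grip_force: 59.9
```

Call:
play_rows:
  series:
    - [[-0.6, -5, 0, 0, 0, 0], [-1.3, -10, 0, 0, 0, 0], [-2, -15, 0, 0, 0, 0], [-2.7, -20, 0, 0, 0, 0], [-3.4, -24, -1, 0, 0, 0], [-3.9, -26, -4, 0, 0, 0], [-3.9, -26, -8, 0, 0, 0], [-3.9, -26, -12, 0, 0, 0]]

```text
time_s: 9.25
eef_pos: [0.4679, -0.2537, 0.118]
eef_rot: [0.001, 0.83, 0.558, 0.0]
ft_force: [0.6, -0.4, -3.9]
grip_width: 0.338
grip_force: 60.0
```

```bash
python3 - <<'E'
from cell import *
from h import *
a=grab_frame("side");w=grab_frame("wrist");s=grab_frame("scene")
f=lambda im,x,y,W,H,o:cv2.resize(im[y:y+H,x:x+W,::-1],o,interpolation=cv2.INTER_CUBIC)
cv2.imwrite("pics/c4.png",np.vstack([np.hstack([f(a,210,300,150,150,(400,400)),f(s,110,210,150,150,(400,400))]),f(w,120,280,400,100,(800,200))]))
E
```

```text
(no output)
```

View pics/c4.png

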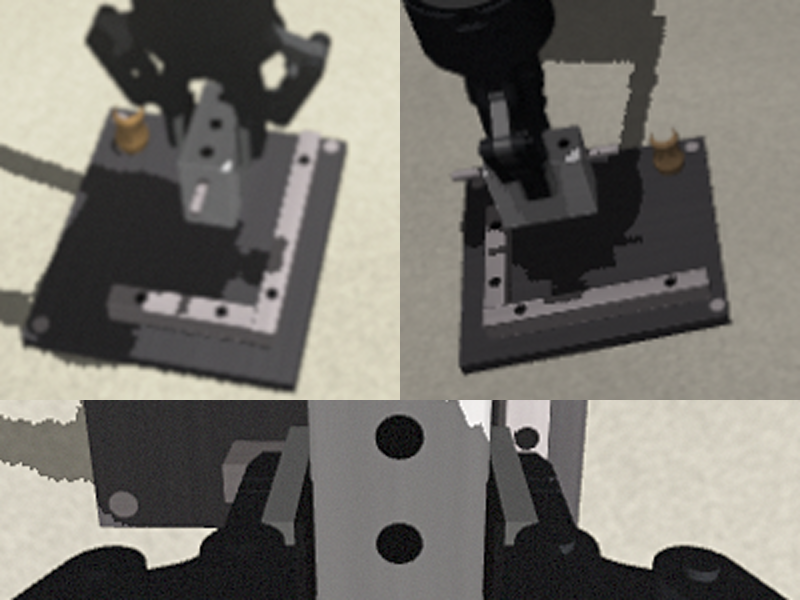

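The block is held square between the pads, with level dots and the corner clear beneath. I lower it now.

Call:
play_rows:
  series:
    - [[0, 0, -1.5, 0, 0, 0], [0, 0, -3, 0, 0, 0], [0, 0, -4.5, 0, 0, 0], [0, 0, -6, 0, 0, 0], [0, 0, -7, 0, 0, 0], [0, 0, -7.3, 0, 0, 0], [0, 0, -7.3, 0, 0, 0], [0, 0, -7.3, 0, 0, 0]]

```text
time_s: 10.4
eef_pos: [0.4682, -0.2533, 0.0458]
eef_rot: [0.001, 0.83, 0.558, 0.0]
ft_force: [0.3, -0.9, -3.7]
grip_width: 0.344
grip_force: 60.7
```

Call:
play_rows:
  series:
    - [[0, 0, -0.1, 0, 0, 0], [0, 0, -0.2, 0, 0, 0], [0, 0, -0.2, 0, 0, 0], [0, 0, -0.2, 0, 0, 0], [0, 0, -0.3, 0, 0, 0], [0, 0, -0.3, 0, 0, 0], [0, 0, -0.3, 0, 0, 0], [0, 0, -0.3, 0, 0, 0]]

```text
time_s: 11.4
eef_pos: [0.4678, -0.253, 0.0423]
eef_rot: [0.0, 0.83, 0.558, 0.0]
ft_force: [0.6, 0.3, -3.8]
grip_width: 0.338
grip_force: 60.7
```

Call:
play_rows:
  series:
    - [[0, 0, -0.05, 0, 0, 0], [0, 0, -0.1, 0, 0, 0], [0, 0, -0.1, 0, 0, 0], [0, 0, -0.1, 0, 0, 0], [0, 0, -0.15, 0, 0, 0], [0, 0, -0.15, 0, 0, 0], [0, 0, -0.15, 0, 0, 0], [0, 0, -0.15, 0, 0, 0]]

```text
time_s: 12.4
eef_pos: [0.4679, -0.253, 0.0412]
eef_rot: [0.0, 0.83, 0.558, 0.0]
ft_force: [-1.3, 1.0, 3.5]
grip_width: 0.337
grip_force: 61.6
```

Call:
play_rows:
  series:
    - [[0.2, -0.08, 0, 0, 0, 0], [0.4, -0.16, 0, 0, 0, 0], [0.6, -0.24, 0, 0, 0, 0], [0.8, -0.33, 0, 0, 0, 0], [1.0, -0.41, 0, 0, 0, 0], [1.2, -0.49, 0, 0, 0, 0], [1.2, -0.49, 0, 0, 0, 0], [1.2, -0.49, 0, 0, 0, 0]]

```text
time_s: 13.4
eef_pos: [0.4803, -0.2582, 0.0412]
eef_rot: [0.001, 0.83, 0.558, 0.0]
ft_force: [-1.2, 0.0, 4.3]
grip_width: 0.342
grip_force: 61.9
```

Call:
play_rows:
  series:
    - [[-0.08, -0.2, 0, 0, 0, 0], [-0.16, -0.4, 0, 0, 0, 0], [-0.24, -0.6, 0, 0, 0, 0], [-0.32, -0.8, 0, 0, 0, 0], [-0.4, -1.0, 0, 0, 0, 0], [-0.45, -1.1, 0, 0, 0, 0], [-0.45, -1.1, 0, 0, 0, 0], [-0.45, -1.1, 0, 0, 0, 0]]

```text
time_s: 14.4
eef_pos: [0.476, -0.2688, 0.0412]
eef_rot: [0.0, 0.83, 0.558, 0.001]
ft_force: [-0.4, 2.0, 5.3]
grip_width: 0.338
grip_force: 61.8
```

Call:
play_rows:
  series:
    - [[0.05, -0.02, 0, 0, 0, 0], [0.09, -0.04, 0, 0, 0, 0], [0.09, -0.04, 0, 0, 0, 0], [0.14, -0.06, 0, 0, 0, 0], [0.14, -0.06, 0, 0, 0, 0], [0.18, -0.07, 0, 0, 0, 0], [0.18, -0.07, 0, 0, 0, 0], [0.18, -0.07, 0, 0, 0, 0]]

```text
time_s: 15.4
eef_pos: [0.4761, -0.2688, 0.0412]
eef_rot: [-0.001, 0.83, 0.558, -0.0]
ft_force: [-3.2, 2.8, 8.1]
grip_width: 0.338
grip_force: 62.1
```

Call:
play_rows:
  series:
    - [[0.05, -0.02, 0, 0, 0, 0], [0.09, -0.04, 0.03, 0, 0, 0], [0.14, -0.06, 0.03, 0, 0, 0], [0.18, -0.07, 0.03, 0, 0, 0], [0.18, -0.07, 0.03, 0, 0, 0], [0.18, -0.07, 0.03, 0, 0, 0], [0.18, -0.07, 0.03, 0, 0, 0], [0.18, -0.07, 0.03, 0, 0, 0]]

```text
time_s: 16.4
eef_pos: [0.4762, -0.2689, 0.0412]
eef_rot: [-0.003, 0.83, 0.558, -0.001]
ft_force: [-7.2, 2.6, 9.5]
grip_width: 0.342
grip_force: 62.3
```

Call:
play_rows:
  series:
    - [[-0.04, -0.09, 0.03, 0, 0, 0], [-0.08, -0.18, 0.05, 0, 0, 0], [-0.11, -0.28, 0.05, 0, 0, 0], [-0.15, -0.37, 0.05, 0, 0, 0], [-0.15, -0.37, 0.05, 0, 0, 0], [-0.15, -0.37, 0.05, 0, 0, 0], [-0.15, -0.37, 0.05, 0, 0, 0], [-0.15, -0.37, 0.05, 0, 0, 0]]

```text
time_s: 17.4
eef_pos: [0.4756, -0.2702, 0.0413]
eef_rot: [-0.004, 0.83, 0.558, 0.0]
ft_force: [-2.9, 9.0, 7.0]
grip_width: 0.337
grip_force: 62.0
```

Call:
play_rows:
  series:
    - [[0.0, -0.1, 0.0, 0, 0, 0], [0.0, -0.2, 0.0, 0, 0, 0], [0.0, -0.2, 0.02, 0, 0, 0], [0.0, -0.2, 0.02, 0, 0, 0], [0.0, -0.2, 0.02, 0, 0, 0], [0.0, -0.2, 0.02, 0, 0, 0], [0.0, -0.2, 0.02, 0, 0, 0], [0.0, -0.2, 0.02, 0, 0, 0]]

```text
time_s: 18.4
eef_pos: [0.4756, -0.2702, 0.0414]
eef_rot: [-0.005, 0.83, 0.557, 0.001]
ft_force: [-1.3, 13.8, 9.7]
grip_width: 0.335
grip_force: 62.2
```

```bash
python3 - <<'E'
from cell import *
from h import *
from scipy.spatial.transform import Rotation as R
np.set_printoptions(precision=4,suppress=True)
ims=[];O=[get_obs()]
for n in("side","scene","wrist","wrist"): ims.append(grab_frame(n));O.append(get_obs())
m=lambda k:np.mean([o[k] for o in O],0)
q=m('eef_rot');r=R.from_quat([*q[1:],q[0]]);M=r.as_matrix()
c=np.radians(-22.2);X=np.array([np.cos(c),np.sin(c),0]);Y=np.array([-X[1],X[0],0])
f=m('ft_force');print(q,m('eef_pos'),"F x,y,z",f@X,f@Y,f[2],"torque",m('ft_torque')@X,m('ft_torque')@Y)
z=-M[:,2];print("up tilt deg along X,Y",np.degrees([z@X,z@Y]),"yaw of y",np.degrees(np.arctan2(*(M[:2,1]*[-1,-1])[::-1]))%180-180)
g=lambda im,x,y,W,H,o:cv2.resize(im[y:y+H,x:x+W,::-1],o,interpolation=cv2.INTER_CUBIC)
cv2.imwrite("pics/c5.png",np.hstack([g(ims[0],250,340,100,100,(400,400)),g(ims[1],120,250,100,100,(400,400))]))
E
```

```text
[-0.0054  0.8303  0.5573  0.0012] [ 0.4756 -0.2702  0.0414] F x,y,z -6.261054077562171 12.186067614206552 9.022375600574012 torque 1.8890474336267902 1.069244709220772
up tilt deg along X,Y [ 0.4346 -0.4605] yaw of y -22.256029430586352
```

View pics/c5.png

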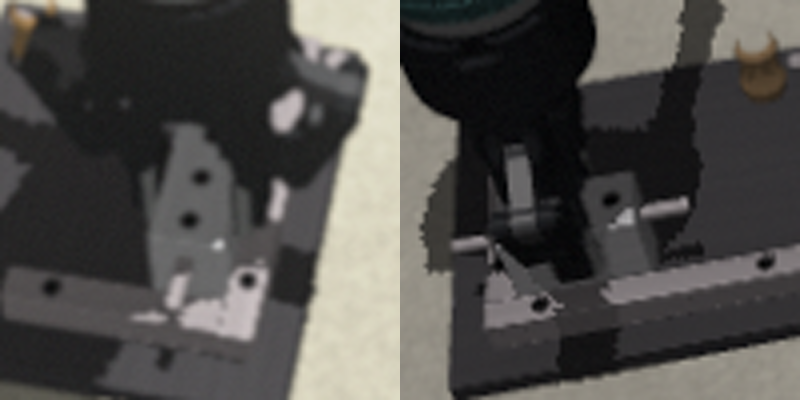

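Both fences are touched, with about 6 N on the far one and 12 N on the right one, and the TCP has stopped advancing. The tool leans about 0.5° under the push, so I correct the tilt and add some push in x.

Call:
play_rows:
  series:
    - [[0.05, -0.02, 0, -0.2, -0.1, 0], [0.1, -0.04, 0.02, -0.4, -0.2, 0], [0.15, -0.06, 0.03, -0.6, -0.3, 0], [0.18, -0.07, 0.03, -0.7, -0.3, 0], [0.18, -0.07, 0.03, -0.7, -0.3, 0], [0.18, -0.07, 0.03, -0.7, -0.3, 0], [0.18, -0.07, 0.03, -0.7, -0.3, 0], [0.18, -0.07, 0.03, -0.7, -0.3, 0]]

```text
time_s: 19.6
eef_pos: [0.4756, -0.2701, 0.0412]
eef_rot: [-0.001, 0.83, 0.557, -0.001]
ft_force: [-3.9, 13.9, 10.7]
grip_width: 0.342
grip_force: 62.3
```

```bash
cat > st.py <<'E'
from cell import *
from h import *
from scipy.spatial.transform import Rotation as R
np.set_printoptions(precision=4,suppress=True)
O=[get_obs()]
for n in range(3): im=grab_frame("scene");O.append(get_obs())
m=lambda k:np.mean([o[k] for o in O],0)
q=m('eef_rot');M=R.from_quat([*q[1:],q[0]]).as_matrix()
c=np.radians(-22.2);X=np.array([np.cos(c),np.sin(c),0]);Y=np.array([-X[1],X[0],0])
f=m('ft_force');e=m('eef_pos');print(O[-1]['time_s'],e,"pos X,Y from seat",1e3*(e-[.4764,-.2715,0])@X,1e3*(e-[.4764,-.2715,0])@Y,"F",f@X,f@Y,f[2])
z=-M[:,2];print("tilt X,Y",np.degrees([z@X,z@Y]),"yaw",np.degrees(np.arctan2(-M[1,1],-M[0,1]))%180-180)
E
python3 st.py
```

```text
19.75 [ 0.4756 -0.2701  0.0412] pos X,Y from seat -1.2514993185612888 0.9738037488963459 F -9.086244128372806 11.621957196180064 9.615334967328414
tilt X,Y [0.1309 0.0583] yaw -22.245294366686608
```

Call:
play_rows:
  series:
    - [[0, 0, 0, -0.05, -0.1, 0], [0, 0, 0, -0.05, -0.1, 0], [0, 0, 0, -0.05, -0.1, 0], [0, 0, 0, -0.05, -0.1, 0], [0, 0, 0, -0.05, -0.1, 0], [0, 0, 0, -0.05, -0.1, 0], [0, 0, 0, -0.05, -0.1, 0], [0, 0, 0, -0.05, -0.1, 0]]

```text
time_s: 20.75
eef_pos: [0.4756, -0.2701, 0.0412]
eef_rot: [0.0, 0.83, 0.557, -0.001]
ft_force: [-3.5, 13.4, 10.4]
grip_width: 0.339
grip_force: 62.3
```

```bash
python3 st.py; python3 - <<'E'
from cell import *
import cv2
cv2.imwrite("pics/end.png",grab_frame("scene")[:,:,::-1])
E
```

```text
20.9 [ 0.4756 -0.2701  0.0412] pos X,Y from seat -1.2735383557118356 0.9838444369681484 F -8.074461104615672 11.269136443341898 9.605475470093955
tilt X,Y [0.0253 0.0659] yaw -22.247687528959176
```

View pics/end.png

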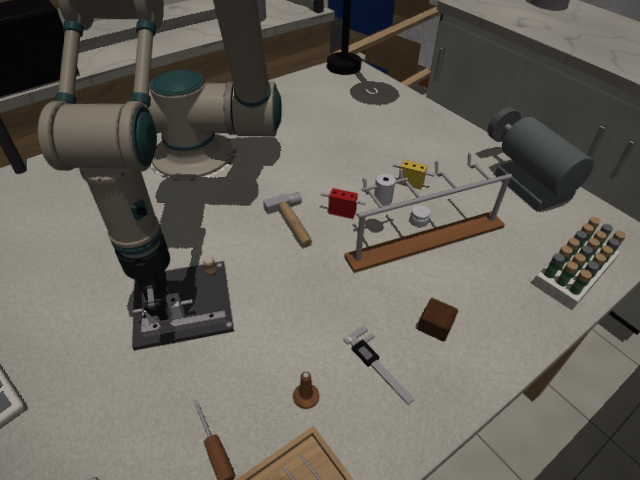

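The block is in the corner near (170,310). The round block is still on its hooks at (385,188), and everything else is where it was. Forces are steady, so I hand in.

```bash
python3 -c "
from cell import *
print(job_done())"
```

```text
the job is handed in; nothing more can be done
None
```

The rectangular block stands upright on the plate, held and pressed into the corner at about 8 N on the far fence and 11 N on the right one, and I handed the job in at about 21 s.

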